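# Offer a carving blank up to the open vice

### The arm

A 7-joint arm with a two-finger parallel gripper is mounted at the origin on a cart in front of the work surface, level with it; the furniture and walls round the work are solid. World frame = base frame: x ahead of the robot, y to its left, z up, the work surface at z = 0. Lengths are in mm, angles in rad, forces in N, time in s.
With the tool pointing down it reaches from about 425 to 1025 mm from the base axis. Payload 9.4 kg.
Tool frame: the origin (TCP) lies at the very end of the fingers, on their centre line; the grasp point (between the pads) lies 19 mm behind it; z points along the fingers, y is the direction in which the jaws open and shut (so a half turn about z gives the same grasp; the last joint's range is limited). The gripper opens to 93 mm and grips with 3 to 60 N. Pads are 15 mm wide; open, the fingers measure 128 mm over their backs; the gripper's body (75 mm by 188 mm) begins 65 mm behind the grasp point.
Start: joints at [0.613, 0.599, -0.003, 1.599, 0.002, 0.943, -0.08], TCP at [559.148, -461.495, 218.618] pointing down, gripper open.
Joint ranges: [-2.57, 2.57], [-0.35, 1.97], [-1.29, 1.29], [0.11, 2.56], [-1.05, 4.19], [0.11, 1.86], [-2.63, 2.63]. Speed limits (rad/s): [2.22, 2.22, 3.01, 3.01, 3.14, 3.14, 3.14].

### API

Orientations are given as a 3x3 rotation matrix whose columns are the frame's x, y, z axes.
In Python, from rig import sensors, imaging, env, nets gives the robot as it stands.
- The arm moves only by the tool carry_out, never from a script. Its argument "plan" is a list of rows, each an object of numbers: "tx", "ty", "tz": the shift along the tool's x, y, z in m; "spin": the turn about the tool's z in degrees; "gripper": the closure, from 0 (fully open) to 1 (shut). A call has 1 to 5 rows; each row shifts and turns the commanded pose from where the row before left it, along the tool's axes as they then stand; what a row does not reach is not made up. A row lasts 1/12 s, in which the tool goes at most 41.7 mm and 7.16 degrees, less where a joint would pass 70% of its speed; a pose out of reach is approached as far as the arm can. A call with a gripper value outside its range is refused whole. The fingers move at their own pace and stop on an object; "newtons" is the grip in N (left out, the last holds). Time passes only in rows, so rows that do not move let the fingers close. It gives the time, the measured TCP pose, the force and the opening at its end, in the units of the state.
- sensors.get_state(): the state, without advancing time (a new reading comes with each control period).
- imaging.snapshot(name): name is "scene" or "top" or "wrist"; returns the picture (384x512x3 uint8, red, green, blue); there is no depth.
- imaging.get_calibration(name): a dict with "camera_matrix" (3x3 intrinsics, pixels), "cam_to_world" (4x4, takes a point from camera to world coordinates); the wrist camera has in their place "tool_from_camera" (4x4, takes a point from camera to tool coordinates, whose origin is the TCP and whose axes are the flange's). Camera axes: x right, y down, z forward; pixel columns grow to the right and rows downward; lengths in mm; the calibration is good to about 2 mm. A picture is of the moment at which its call begins: read the wrist's pose just before it. get_calibration takes no time and is no camera call.
- env.hand_in(): hands the job in, once; it reports no verdict.
Trained networks look in the newest picture that a camera, given by its name, has taken for a name from the list of things; names that differ only in an ending like _2 or _b are one class to them, and where a whole thing is asked for, a point or a joint stands for the part that bears it (a point fixed in the world has none). Each returns a list of dicts, best first, with "confidence" (0 to 1); they miss things now and then, are a little off and sometimes report something else, mostly with a low value. They report only what shows in the picture. A call takes as long as a camera call.
- nets.silhouettes(camera, label): "mask" (384x512 bool, what is visible of it) and "location" ([column, row] in pixels, amid what is visible of it).
- nets.mark_of(camera, label): "location" ([column, row] in pixels: a listed point, or the origin of a listed thing).
The state is a dict: "time_s": time; "joint_positions": joint angles; "dq": joint speeds; "effort": joint torques, N m; "position": TCP position; "orientation": TCP orientation; "force": force on the tool from outside, world axes, zero at the start; "torque": the same for the moment, N m; "grip_width": finger opening in mm.
Only numpy, scipy, OpenCV 4.12 (cv2) and the standard library are available. Lean on these libraries where they do the work, as an engineer would, in place of code of your own. Each camera call takes 0.05 s, during which the arm holds its last target. There are 200 camera calls.

### The job

First take the gouge that lies across the open vice jaws and lay it gently on the bench beside the other gouge, parallel to it and not touching it. Then carry the wooden blank from beyond the two bottles on the left of the vice over to it and hold it level in the mouth, centred, its long side parallel to the jaws and about the lower third of its height down between them, with daylight on both sides. Do not shift the jaw, the bottles or the other gouge, and finish still holding the blank there, quite still and touching nothing of the vice, so that I can wind the jaws shut on it.

Things in the scene. Friction and masses are not known exactly. Their poses are not given: they have to be found in the camera images.
- bench_vice: bench vice fixed to the bench, 144 x 126 x 133 mm; origin under it on the bench, x from the moving jaw (robot side) to the fixed jaw, y along the jaws, z up. Jaws 86 mm wide, centred at y = -5 mm, flat tops 133 mm up. Tommy bar along y on the robot side, 76 mm up, 60 mm out from the moving jaw's face, 68 mm to either side. The mouth is empty down to 52 mm above the bench.
- fixed_jaw (a point): middle of the top edge of the fixed jaw's gripping face (133 mm above the bench); axes as the vice's. The mouth lies on its -x side.
- moving_jaw (a point): middle of the top edge of the moving jaw's gripping face, on the robot side of the mouth; axes as the vice's. The mouth between it and fixed_jaw is 51 to 57 mm wide; each jaw is about 36 to 40 mm thick.
- bench_vice_jaw (a joint): how far the moving jaw is open, m (0 shut, 0.055 fully open; starts at 0.049 to 0.055). The mouth is this + 2 mm wide. The jaw slides if pushed with more than about 4 N; leave it where it is.
- gouge_small: the gouge lying across the jaws, handle towards the robot: 210 mm carving tool, 90 g, wooden handle, steel blade. Origin at the middle of its length on its underside (on the jaw tops at the start), +y to the handle's end, z up. The handle, 26 mm wide and 22 mm thick, runs from y = -10 to 105 mm, the thin blade to y = -105 mm.
- gouge_small_handle (a point): centre of that gouge's handle: 47.5 mm along its y from the origin, 11 mm above its underside (axes as the gouge's). The handle is 26 mm wide along x.
- gouge_wide: the other gouge, of the same size and build, lying on the bench to the right of the vice with its handle towards the robot. Axes as for the first. The bench on its left, towards the vice, is free.
- gouge_wide_handle (a point): centre of the other gouge's handle (47.5 mm along its y, 11 mm above the bench).
- blank: the wooden blank: the block nearest the robot, left of the two bottles (others lie at the back); 110 mm long, 38 mm wide and 45 mm tall as it stands on its narrow side, about 120 g. Its y axis runs along its length (level), x points up, z is level, across its width. Origin in the middle of one long upright side face. Its long side starts roughly along the world's x.
- blank_mid (a point): the centre of the blank: 19 mm along its z from its origin, so 22.5 mm above its underside; axes as the blank's.
- glue_bottle: plastic bottle with a round cap, 58 mm diameter, 205 mm tall, upright, origin under its centre; stands on the left of the vice, between it and the blank.
- wax_bottle: slimmer plastic bottle with a round cap, 53 mm diameter, 170 mm tall, upright, origin under its centre; stands on the left of the vice, between it and the blank.

How it is judged (in metres and radians):
On the way, in this order (a step that is already met when the one before it is completed fails the run):
1. the gouge is off the vice, laid flat on the bench beside the other gouge and let go (height (world z) of gouge_small_handle below 0.02 m and horizontal distance between gouge_small_handle and gouge_wide_handle below 0.13 m and angle between the y axis of gouge_small and the y axis of gouge_wide, either way round below 0.45 rad and contact force between gouge_small and bench_vice below 0.05 N and contact force between gouge_small and gouge_wide below 0.05 N and contact force between gouge_small and the fingers below 0.05 N and linear speed of gouge_small below 0.03 m/s), for 0.3 s.
2. the blank is lifted off the bench in the fingers (height (world z) of blank_mid above 0.12 m and contact force between blank and the fingers above 1 N), for 0.1 s.
At the end, for the whole second after the job is handed in: Gouge let go, lying beside its mate (handles within 130 mm, 0.45 rad of parallel), touching neither it nor the vice; blank held still by the fingers alone, 1 mm or more clear of both jaws, centred along them to 15 mm, square and level to 0.1 rad, underside 6 to 25 mm below the jaw tops; jaw unmoved (all of step 1 and contact force between blank and the fingers above 1 N and contact force between each of blank, the arm, the fingers and bench_vice below 0.05 N and x of blank_mid in the frame of fixed_jaw below -0.02 m and x of blank_mid in the frame of moving_jaw above 0.02 m and y of blank_mid in the frame of fixed_jaw between -0.015 and 0.015 m and z of blank_mid in the frame of fixed_jaw between -0.003 and 0.0165 m and angle between the y axis of blank and the y axis of bench_vice, either way round below 0.1 rad and angle between blank's own x axis and vertical below 0.1 rad and linear speed of blank below 0.02 m/s and angular speed of blank below 0.15 rad/s and distance of moving_jaw from where it was at the start of the episode below 0.004 m); the arm keeps its last pose, push and grip.
It fails at once if a bottle is knocked over or shifted by more than 30 mm (distance of any of glue_bottle, wax_bottle from where it was at the start of the episode above 0.03 m or angle between any of glue_bottle, wax_bottle's own z axis and vertical above 0.35 rad).
It fails at once if the moving jaw is shifted by more than 6 mm (distance of moving_jaw from where it was at the start of the episode above 0.006 m).
It fails at once if the other gouge is shifted by more than 25 mm (distance of gouge_wide_handle from where it was at the start of the episode above 0.025 m).
It fails at once if the gouge is dropped or thrown instead of laid down (linear speed of gouge_small above 0.8 m/s and contact force between gouge_small and the fingers below 0.05 N).
It also fails if it takes over 61 s, if anything falls off the work surface, if the arm or the gripper's body presses on something with over 40 N, if the wrist force passes 120 N, or if a joint passes its speed limit or range.

## Working session

There is one attempt and no reset: what is moved stays moved. The work goes in short steps, Python scripts to look and compute and a tool call to move; the robot and the scene stay as the last step left them, time stands still between calls to the robot, and variables do not carry over. Pictures are saved under pics/ and viewed, about 8 in all and at most 12, crops included, and the job is handed in when it is done.

Besides the shell and the picture viewer there is one more tool, called after ">>>" as name(argument=value, ...) on one line, values as JSON. carry_out: Moves the arm, as the interface text tells. Its arguments: {"type":"object","properties":{"plan":{"type":"array"},"newtons":{"type":"number"}},"required":["plan"]}

```bash
mkdir -p pics; ls; cat > h.py <<'E'
import numpy as np, cv2
from rig import sensors, imaging, env, nets
def ray(cam,px,st=None):
    c=imaging.get_calibration(cam); K=np.array(c['camera_matrix'])
    if cam=='wrist':
        st=st or sensors.get_state(); T=np.eye(4); T[:3,:3]=st['orientation']; T[:3,3]=st['position']
        T=T@np.array(c['tool_from_camera'])
    else: T=np.array(c['cam_to_world'])
    d=T[:3,:3]@np.linalg.solve(K,[px[0],px[1],1.]); return T[:3,3],d
def onz(cam,px,z,st=None):
    o,d=ray(cam,px,st); return o+d*(z-o[2])/d[2]
def save(cam,name):
    im=imaging.snapshot(cam); cv2.imwrite(f'pics/{name}.png',cv2.cvtColor(im,cv2.COLOR_RGB2BGR)); return im
def marks(cam,labels,st=None):
    for l,z in labels.items():
        r=nets.mark_of(cam,l)
        for q in r[:2]: print(cam,l,round(q['confidence'],2),np.round(q['location'],1),np.round(onz(cam,q['location'],z,st),1))
        if not r: print(cam,l,'none')
E
python3 - <<'E'
from h import *
s=sensors.get_state(); print({k:np.round(v,3).tolist() for k,v in s.items()})
L=dict(fixed_jaw=133,moving_jaw=133,bench_vice=0,gouge_small=133,gouge_small_handle=144,gouge_wide_handle=11,gouge_wide=0,blank_mid=22.5,blank=22.5,glue_bottle=0,wax_bottle=0)
for c in('top','scene'):
    save(c,c+'0'); marks(c,L)
    print(np.round(imaging.get_calibration(c)['cam_to_world'],2).tolist())
E
```

```text
pics
{'time_s': 0.0, 'joint_positions': [0.613, 0.6, -0.003, 1.6, 0.002, 0.943, -0.08], 'dq': [-0.0, -0.0, -0.001, -0.001, 0.001, -0.002, 0.0], 'effort': [-0.0, -76.508, 1.497, -25.236, -0.052, 0.017, 0.0], 'position': [558.783, -461.172, 217.756], 'orientation': [[0.637, 0.771, -0.001], [0.771, -0.637, 0.001], [-0.0, -0.002, -1.0]], 'force': [0.721, -0.686, 1.547], 'torque': [0.006, -0.025, 0.014], 'grip_width': 92.513}
top fixed_jaw 0.62 [269.4 186.8] [515.4 -45.5 133. ]
top moving_jaw 0.87 [276.  205.5] [466.6 -61.  133. ]
top bench_vice 0.94 [260.1 191.3] [516.8 -25.7   0. ]
top bench_vice 0.26 [345.4 221.9] [ 421.2 -271.2    0. ]
top gouge_small 0.59 [262.9 175.9] [544.3 -29.5 133. ]
top gouge_small 0.41 [139.3 202.8] [482.6 289.5 133. ]
top gouge_small_handle 0.78 [269.3 194.8] [493.7 -44.  144. ]
top gouge_wide_handle none
top gouge_wide 0.63 [350.6 211.7] [ 450.4 -287.9    0. ]
top blank_mid 0.77 [138.5 205.5] [483.1 321.3  22.5]
top blank_mid 0.68 [135.  205.4] [483.6 331.2  22.5]
top blank 0.63 [132.2 208.3] [475.6 339.1  22.5]
top glue_bottle 0.87 [184.1 158.8] [618.3 194.
[... 386 characters left out ...]
6   0. ]
scene gouge_small 0.86 [249.2 168. ] [558.5 -34.4 133. ]
scene gouge_small 0.31 [158.2 283.5] [379.7 389.1 133. ]
scene gouge_small_handle 0.57 [273.9 168.1] [496.2 -60.4 144. ]
scene gouge_wide_handle 0.53 [335.7 191.2] [ 424.  -286.2   11. ]
scene gouge_wide 0.52 [327.6 187.9] [ 463.1 -306.5    0. ]
scene blank_mid 0.7 [158.  282.5] [487.9 323.6  22.5]
scene blank_mid 0.17 [335.6 193.2] [ 408.5 -255.5   22.5]
scene blank 0.67 [156.3 285.5] [483.4 331.1  22.5]
scene glue_bottle 0.72 [172.3 235.5] [621.5 184.6   0. ]
scene wax_bottle 0.97 [214.6 257.5] [480.3 173.1   0. ]
[[-0.76, -0.32, 0.56, -19.55], [-0.65, 0.35, -0.67, 630.96], [0.02, -0.88, -0.48, 550.96], [0.0, 0.0, 0.0, 1.0]]
```

```bash
python3 - <<'E'
import cv2,numpy as np
a=cv2.imread('pics/top0.png')[120:260,90:390]; b=cv2.imread('pics/scene0.png')[120:330,90:390]
a=cv2.resize(a,(600,280),interpolation=3); b=cv2.resize(b,(450,315),interpolation=3)
o=np.zeros((600,600,3),np.uint8); o[:280]=a; o[282:597,:450]=b; cv2.imwrite('pics/v1.png',o)
E
```

```text
(no output)
```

View pics/v1.png

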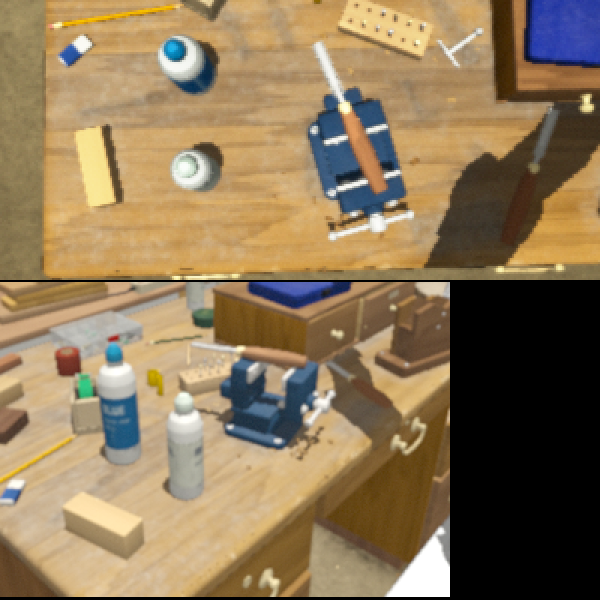

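The top view shows the small gouge running from crop (318,45) to (380,188) and the wide gouge from (510,240) to (553,108). The blank is at about (97,165) and the bottles at (185,62) and (193,170). The scene view agrees with this. I'll rise and go towards the vice, looking down on the way.

>>> carry_out(plan=[{"tz":-0.04},{"tz":-0.02,"tx":0.013,"ty":-0.03},{"tz":-0.02,"tx":0.014,"ty":-0.031},{"tz":-0.02,"tx":0.014,"ty":-0.031},{"tx":0.014,"ty":-0.031}])

```text
invalid input at $.plan[0]: expected keys tx, ty, tz, spin, gripper
```

>>> carry_out(plan=[{"tx":0.014,"ty":-0.031},{"tx":0.014,"ty":-0.031},{"tx":0.014,"ty":-0.029},{"spin":7},{"spin":7}])

```text
invalid input at $.plan[0]: expected keys tx, ty, tz, spin, gripper
```

```bash
cat >> h.py <<'E'
def go(x,y,z,yaw=None):
    # yaw: desired world angle (deg, mod 180) of the tool's y axis; shift first, then spin
    s=sensors.get_state(); R=np.array(s['orientation']); p=np.array(s['position'])
    d=R.T@(np.array([x,y,z])-p)/1000; c=np.degrees(np.arctan2(R[1,1],R[0,1]))
    sp=0 if yaw is None else -((yaw-c+90)%180-90)
    print('pos',np.round(p,1),'yaw',round(c,1),'-> shift',np.round(d,4),'spin',round(sp,1))
def axis(cam,label,z,st=None):
    for q in nets.silhouettes(cam,label)[:1]:
        m=q['mask']; ys,xs=np.nonzero(m)
        P=np.array([onz(cam,p,z,st)[:2] for p in zip(xs[::2],ys[::2])])
        (c,sz,_)=r=cv2.minAreaRect(P.astype(np.float32)); u,v,w=cv2.fitLine(P.astype(np.float32),cv2.DIST_L2,0,.01,.01).ravel()[:3]
        v0=cv2.fitLine(P.astype(np.float32),cv2.DIST_L2,0,.01,.01).ravel()
        ang=np.degrees(np.arctan2(v0[1],v0[0]))
        t=(P-v0[2:])@v0[:2]; e=[v0[2:]+v0[:2]*k for k in(t.min(),t.max())]
        print(cam,label,'conf',round(q['confidence'],2),'n',m.sum(),'rect c',np.round(c),'size',np.round(sz),'ang',round(float(ang),1),'ends',np.round(e).tolist())
E
python3 - <<'E'
from h import *
s=sensors.get_state(); print(np.round(s['position'],1),np.round(s['joint_positions'],2),s['time_s'])
save('wrist','w1')
L=dict(fixed_jaw=133,moving_jaw=133,gouge_small_handle=144,gouge_small=133,gouge_wide_handle=11,gouge_wide=0)
marks('wrist',L,s); axis('wrist','gouge_wide',8,s); axis('wrist','gouge_small',144,s)
imaging.snapshot('top'); axis('top','gouge_wide',8); axis('top','gouge_small',144);axis('top','blank',45)
go(493,-48,300,-66)
E
```

```text
[ 559.2 -461.5  218.6] [ 0.61  0.6  -0.    1.6   0.    0.94 -0.08] 1.2
wrist fixed_jaw none
wrist moving_jaw none
wrist gouge_small_handle none
wrist gouge_small none
wrist gouge_wide_handle 0.81 [ 87.9 135.2] [ 409.4 -281.7   11. ]
wrist gouge_wide 0.81 [121.4 120.9] [ 453.6 -294.3    0. ]
wrist gouge_wide conf 0.91 n 2350 rect c [ 451. -293.] size [ 27. 208.] ang -23.1 ends [[355.0, -251.0], [547.0, -333.0]]
top gouge_wide conf 0.59 n 482 rect c [ 461. -300.] size [ 27. 209.] ang -23.2 ends [[366.0, -258.0], [558.0, -341.0]]
top gouge_small conf 0.68 n 529 rect c [539. -33.] size [206.  24.] ang 21.9 ends [[443.0, -71.0], [634.0, 6.0]]
top blank conf 0.79 n 621 rect c [490. 314.] size [109.  45.] ang 11.7 ends [[436.0, 303.0], [543.0, 325.0]]
pos [ 559.1 -461.5  218.6] yaw -39.5 -> shift [ 0.2768 -0.3142 -0.0814] spin 26.5
```

View pics/w1.png

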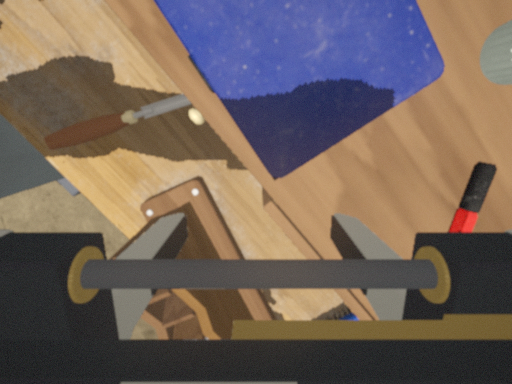

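The wrist view shows the wide gouge at px (45–190, 95–150), and the nets agree on it. Every key has to be given in each row, so I'll resend the moves.

>>> carry_out(plan=[{"tx":0,"ty":0,"tz":-0.04,"spin":0,"gripper":0},{"tx":0.02,"ty":-0.025,"tz":-0.02,"spin":0,"gripper":0},{"tx":0.025,"ty":-0.028,"tz":-0.02,"spin":0,"gripper":0},{"tx":0.027,"ty":-0.03,"tz":0,"spin":0,"gripper":0},{"tx":0.027,"ty":-0.03,"tz":0,"spin":0,"gripper":0}])

```text
time_s: 2.27
position: [535.1, -313.0, 299.6]
orientation: [[0.637, 0.771, 0.003], [0.771, -0.637, -0.001], [0.001, 0.003, -1.0]]
force: [0.2, 1.0, -0.5]
grip_width: 92.8
```

>>> carry_out(plan=[{"tx":0.027,"ty":-0.03,"tz":0,"spin":0,"gripper":0},{"tx":0.027,"ty":-0.03,"tz":0,"spin":0,"gripper":0},{"tx":0.027,"ty":-0.03,"tz":0,"spin":0,"gripper":0},{"tx":0.02,"ty":-0.025,"tz":0,"spin":0,"gripper":0},{"tx":0,"ty":0,"tz":0,"spin":0,"gripper":0}])

```text
time_s: 2.68
position: [509.9, -156.1, 298.7]
orientation: [[0.631, 0.776, -0.0], [0.776, -0.631, 0.002], [0.002, -0.002, -1.0]]
force: [0.5, 0.6, -0.9]
grip_width: 92.8
```

```bash
python3 - <<'E'
from h import *
s=sensors.get_state(); print(np.round(s['position'],1),np.round(s['joint_positions'],2),s['time_s'])
save('wrist','w2')
L=dict(fixed_jaw=133,moving_jaw=133,gouge_small_handle=144,gouge_small=133,bench_vice=0,gouge_wide_handle=11,gouge_wide=0)
marks('wrist',L,s); axis('wrist','gouge_small',144,s); axis('wrist','gouge_wide',8,s)
go(493,-48,250,-67)
E
```

```text
[ 509.9 -156.1  298.7] [ 0.24  0.28 -0.07  1.94  0.02  0.92 -0.51] 2.6833
wrist fixed_jaw 0.66 [196.   97.6] [509.6 -40.8 133. ]
wrist moving_jaw 0.86 [171.7 135. ] [458.3 -53.9 133. ]
wrist gouge_small_handle 0.88 [187.4 109.4] [494.9 -46.1 144. ]
wrist gouge_small 0.86 [207.1  76.2] [535.  -31.7 133. ]
wrist bench_vice 0.9 [214.7 101.2] [511.8 -39.4   0. ]
wrist gouge_wide_handle 0.96 [261.  245.4] [ 412.5 -281.2   11. ]
wrist gouge_wide 0.73 [282.6 234.3] [ 453.8 -293.3    0. ]
wrist gouge_small conf 0.64 n 3282 rect c [524. -34.] size [192.  27.] ang 21.5 ends [[435.0, -69.0], [614.0, 1.0]]
wrist gouge_wide conf 0.62 n 1194 rect c [ 446. -293.] size [ 31. 189.] ang -22.5 ends [[359.0, -256.0], [534.0, -329.0]]
pos [ 510.7 -163.7  298. ] yaw -39.6 -> shift [ 0.0779 -0.0874  0.048 ] spin 27.4
```

View pics/w2.png

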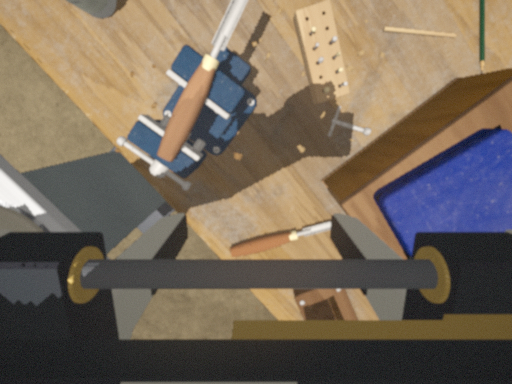

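The wrist view shows the small gouge's handle at px (165–215, 60–155), lying across the white jaw edges. The handle centre is about (494,-47) with the axis at 22°. I'll go above it, turn and descend.

>>> carry_out(plan=[{"tx":0.025,"ty":-0.028,"tz":0,"spin":0,"gripper":0},{"tx":0.027,"ty":-0.03,"tz":0,"spin":0,"gripper":0},{"tx":0.026,"ty":-0.029,"tz":0,"spin":0,"gripper":0},{"tx":0,"ty":0,"tz":0.012,"spin":7,"gripper":0},{"tx":0,"ty":0,"tz":0.012,"spin":7,"gripper":0}])

```text
time_s: 3.6
position: [493.6, -45.3, 274.5]
orientation: [[0.805, 0.593, 0.002], [0.593, -0.805, 0.001], [0.002, 0.001, -1.0]]
force: [-0.1, 0.3, -0.5]
grip_width: 93.0
```

>>> carry_out(plan=[{"tx":0,"ty":0,"tz":0.012,"spin":7,"gripper":0},{"tx":0,"ty":0,"tz":0.012,"spin":7,"gripper":0},{"tx":0,"ty":0,"tz":0,"spin":0,"gripper":0},{"tx":0,"ty":0,"tz":0,"spin":0,"gripper":0}])

```text
time_s: 3.93
position: [493.1, -47.4, 249.9]
orientation: [[0.923, 0.386, -0.001], [0.386, -0.923, -0.0], [-0.001, -0.0, -1.0]]
force: [0.0, -0.5, -0.5]
grip_width: 93.2
```

```bash
python3 - <<'E'
from h import *
s=sensors.get_state(); print(np.round(s['position'],1),np.round(s['joint_positions'],2),s['time_s'])
save('wrist','w3')
marks('wrist',dict(fixed_jaw=133,moving_jaw=133,gouge_small_handle=144,gouge_small=133),s); axis('wrist','gouge_small',144,s)
go(494,-47,135,-68)
E
```

```text
[493.1 -47.4 249.9] [-0.01  0.29 -0.02  2.08  0.01  0.78 -1.2 ] 3.9333
wrist fixed_jaw 0.86 [257.4 163.8] [510.8 -38.4 133. ]
wrist moving_jaw 0.78 [250.3 215. ] [455.2 -53.1 133. ]
wrist gouge_small_handle 0.68 [260.5 183.2] [495.2 -48.4 144. ]
wrist gouge_small 0.76 [259.9 138.7] [535.7 -30.8 133. ]
wrist gouge_small conf 0.63 n 4197 rect c [534. -32.] size [214.  26.] ang 21.8 ends [[435.0, -71.0], [633.0, 9.0]]
pos [493.5 -47.5 250.8] yaw -67.5 -> shift [ 0.0005 -0.0004  0.1158] spin 0.5
```

View pics/w3.png

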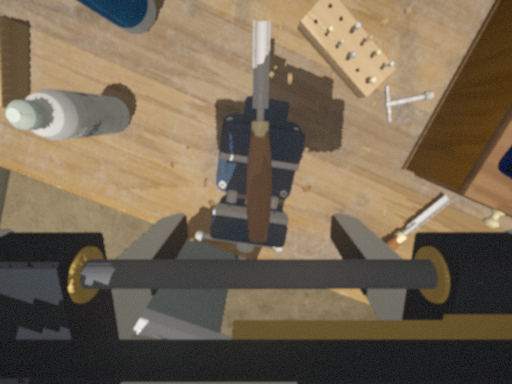

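The gouge is upright in the picture at px (260, 20–240), centred between the fingers. I'll descend and grip.

>>> carry_out(plan=[{"tx":0,"ty":0,"tz":0.035,"spin":0,"gripper":0},{"tx":0,"ty":0,"tz":0.035,"spin":0,"gripper":0},{"tx":0,"ty":0,"tz":0.025,"spin":0,"gripper":0},{"tx":0,"ty":0,"tz":0.015,"spin":0,"gripper":0.3},{"tx":0,"ty":0,"tz":0.005,"spin":0,"gripper":0.5}], newtons=20)

```text
time_s: 4.65
position: [492.3, -47.3, 133.3]
orientation: [[0.924, 0.383, -0.003], [0.383, -0.924, 0.0], [-0.003, -0.001, -1.0]]
force: [0.1, 1.4, 1.0]
grip_width: 84.0
```

>>> carry_out(plan=[{"tx":0,"ty":0,"tz":0,"spin":0,"gripper":0.6},{"tx":0,"ty":0,"tz":0,"spin":0,"gripper":0.9},{"tx":0,"ty":0,"tz":0,"spin":0,"gripper":0.9},{"tx":0,"ty":0,"tz":0,"spin":0,"gripper":0.9},{"tx":0,"ty":0,"tz":0,"spin":0,"gripper":0.9}], newtons=20)

```text
time_s: 5.07
position: [493.8, -47.4, 136.2]
orientation: [[0.924, 0.382, 0.002], [0.382, -0.924, -0.0], [0.002, 0.001, -1.0]]
force: [-0.4, 0.4, -0.8]
grip_width: 50.9
```

>>> carry_out(plan=[{"tx":0,"ty":0,"tz":0,"spin":0,"gripper":0.9},{"tx":0,"ty":0,"tz":0,"spin":0,"gripper":0.9}])

```text
time_s: 5.23
position: [493.5, -47.3, 135.7]
orientation: [[0.924, 0.382, 0.001], [0.382, -0.924, -0.0], [0.001, 0.0, -1.0]]
force: [-1.0, 0.5, -0.1]
grip_width: 37.7
```

>>> carry_out(plan=[{"tx":0,"ty":0,"tz":0,"spin":0,"gripper":0.9},{"tx":0,"ty":0,"tz":0,"spin":0,"gripper":0.9},{"tx":0,"ty":0,"tz":0,"spin":0,"gripper":0.9}])

```text
time_s: 5.48
position: [493.3, -47.3, 135.3]
orientation: [[0.924, 0.382, 0.0], [0.382, -0.924, -0.0], [0.0, 0.0, -1.0]]
force: [-0.4, -0.7, 3.4]
grip_width: 25.8
```

```bash
python3 - <<'E'
from h import *
s=sensors.get_state(); print(np.round(s['position'],1),s['grip_width'],s['time_s'])
st=dict(position=[493.1,-47.4,249.9],orientation=[[.923,.386,-.001],[.386,-.923,0],[-.001,0,-1]])
for n,p,z in[('cab corner top',(405,165),90),('cab corner top',(405,165),40),('cab corner',(405,165),0),('cabfront',(490,205),0),('barL',(198,237),76),('barR',(280,249),76),('wide tip',(448,197),5)]: print(n,z,np.round(onz('wrist',p,z,st)))
for p,z in[((338.5,170),90),((338.5,170),0),((180,258),0),((390,255),0),((296,227),76),((255,238),76)]: print('top',p,z,np.round(onz('top',p,z)))
E
```

```text
[493.3 -47.3 135.3] 25.7537513240935 5.4833
cab corner top 90 [ 571. -206.   90.]
cab corner top 40 [ 573. -234.   40.]
cab corner 0 [ 575. -257.    0.]
cabfront 0 [ 571. -415.    0.]
barL 76 [378.  -6.  76.]
barR 76 [ 405. -116.   76.]
wide tip 5 [ 556. -342.    5.]
top (338.5, 170) 90 [ 561. -237.   90.]
top (338.5, 170) 0 [ 574. -258.    0.]
top (180, 258) 0 [331. 209.   0.]
top (390, 255) 0 [ 323. -396.    0.]
top (296, 227) 76 [ 410. -118.   76.]
top (255, 238) 76 [384.  -6.  76.]
```

Gripped at 25.8 mm, which is the handle width. I'll lift, carry it to about (415,-217), and turn it 45°.

>>> carry_out(plan=[{"tx":0,"ty":0,"tz":-0.015,"spin":0,"gripper":0.9},{"tx":0,"ty":0,"tz":-0.03,"spin":0,"gripper":0.9},{"tx":0,"ty":0,"tz":-0.035,"spin":0,"gripper":0.9},{"tx":-0.01,"ty":0.008,"tz":-0.02,"spin":0,"gripper":0.9},{"tx":-0.02,"ty":0.019,"tz":0,"spin":0,"gripper":0.9}])

```text
time_s: 5.9
position: [478.9, -81.7, 239.0]
orientation: [[0.922, 0.386, 0.007], [0.386, -0.922, 0.001], [0.007, 0.002, -1.0]]
force: [1.4, -0.1, -0.4]
grip_width: 25.8
```

>>> carry_out(plan=[{"tx":-0.025,"ty":0.024,"tz":0,"spin":0,"gripper":0.9},{"tx":-0.025,"ty":0.024,"tz":0,"spin":0,"gripper":0.9},{"tx":-0.025,"ty":0.024,"tz":0,"spin":0,"gripper":0.9},{"tx":-0.02,"ty":0.018,"tz":0,"spin":0,"gripper":0.9},{"tx":-0.012,"ty":0.01,"tz":0,"spin":0,"gripper":0.9}])

```text
time_s: 6.32
position: [413.3, -219.9, 235.2]
orientation: [[0.925, 0.379, -0.001], [0.379, -0.925, -0.001], [-0.001, 0.0, -1.0]]
force: [1.1, -0.3, -0.9]
grip_width: 25.5
```

>>> carry_out(plan=[{"tx":0,"ty":0,"tz":0,"spin":5,"gripper":0.9},{"tx":0,"ty":0,"tz":0,"spin":7,"gripper":0.9},{"tx":0,"ty":0,"tz":0,"spin":7,"gripper":0.9},{"tx":0,"ty":0,"tz":0,"spin":7,"gripper":0.9},{"tx":0,"ty":0,"tz":0,"spin":7,"gripper":0.9}])

```text
time_s: 6.73
position: [415.0, -217.1, 235.1]
orientation: [[0.982, -0.189, -0.0], [-0.189, -0.982, 0.0], [-0.0, -0.0, -1.0]]
force: [-0.5, 1.1, -1.2]
grip_width: 25.5
```

>>> carry_out(plan=[{"tx":0,"ty":0,"tz":0,"spin":7,"gripper":0.9},{"tx":0,"ty":0,"tz":0,"spin":5,"gripper":0.9},{"tx":0,"ty":0,"tz":0,"spin":0,"gripper":0.9},{"tx":0,"ty":0,"tz":0,"spin":0,"gripper":0.9}])

```text
time_s: 7.07
position: [415.1, -216.8, 235.1]
orientation: [[0.925, -0.38, -0.0], [-0.38, -0.925, -0.0], [-0.0, 0.0, -1.0]]
force: [0.7, -0.7, -1.4]
grip_width: 25.7
```

```bash
python3 - <<'E'
from h import *
s=sensors.get_state(); print(np.round(s['position'],1),s['grip_width'],np.round(s['force'],1),np.round(s['joint_positions'],2),s['time_s'])
save('wrist','w4')
marks('wrist',dict(moving_jaw=133,gouge_small_handle=240,gouge_wide_handle=11),s); axis('wrist','gouge_small',240,s);axis('wrist','gouge_wide',8,s)
go(415,-217,100,-113)
E
```

```text
[ 415.1 -216.8  235.1] 25.706357716974175 [ 0.7 -0.7 -1.4] [ 0.18  0.27  0.22  2.16 -0.09  0.72 -1.49] 7.0667
wrist moving_jaw 0.88 [ 97.3 208.8] [455.9 -53.4 133. ]
wrist gouge_small_handle 0.95 [262.2 233.3] [ 410.8 -217.8  240. ]
wrist gouge_wide_handle 0.58 [297.5 149.4] [ 414.3 -276.6   11. ]Traceback (most recent call last):
  File "<stdin>", line 4, in <module>
  File "h.py", line 28, in axis
    P=np.array([onz(cam,p,z,st)[:2] for p in zip(xs[::2],ys[::2])])
                ~~~^^^^^^^^^^^^
  File "h.py", line 11, in onz
    o,d=ray(cam,px,st); return o+d*(z-o[2])/d[2]
        ~~~^^^^^^^^^^^
  File "h.py", line 4, in ray
    c=imaging.get_calibration(cam); K=np.array(c['camera_matrix'])
ValueError: time passes only in moves, steps and waits
```

View pics/w4.png

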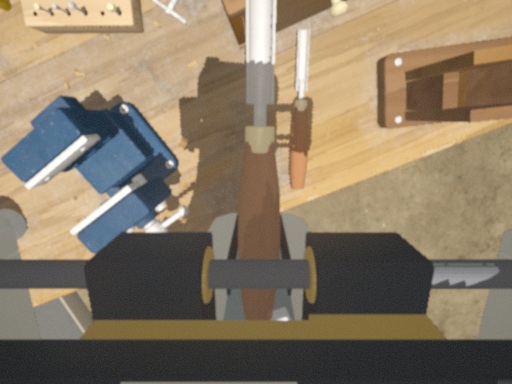

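The gouge is held straight at px (260, 0–320), parallel to the wide one at px (300, 30–185). The vice is clear on the left. I'll shift slightly left and lower it.

>>> carry_out(plan=[{"tx":0,"ty":-0.005,"tz":0.02,"spin":0,"gripper":0.9},{"tx":0,"ty":0,"tz":0.04,"spin":0,"gripper":0.9},{"tx":0,"ty":0,"tz":0.04,"spin":0,"gripper":0.9},{"tx":0,"ty":0,"tz":0.03,"spin":0,"gripper":0.9},{"tx":0,"ty":0,"tz":0.03,"spin":0,"gripper":0.9}])

```text
time_s: 7.73
position: [417.0, -212.4, 73.7]
orientation: [[0.924, -0.382, 0.0], [-0.382, -0.924, 0.0], [0.0, -0.0, -1.0]]
force: [0.9, -0.6, -1.0]
grip_width: 25.6
```

>>> carry_out(plan=[{"tx":0,"ty":0,"tz":0.025,"spin":0,"gripper":0.9},{"tx":0,"ty":0,"tz":0.02,"spin":0,"gripper":0.9},{"tx":0,"ty":0,"tz":0.01,"spin":0,"gripper":0.9},{"tx":0,"ty":0,"tz":0.006,"spin":0,"gripper":0.9},{"tx":0,"ty":0,"tz":0,"spin":0,"gripper":0.9}])

```text
time_s: 8.15
position: [417.0, -212.5, 13.6]
orientation: [[0.924, -0.383, -0.001], [-0.383, -0.924, 0.001], [-0.001, -0.0, -1.0]]
force: [-0.3, -0.2, -1.4]
grip_width: 25.9
```

>>> carry_out(plan=[{"tx":0,"ty":0,"tz":0.003,"spin":0,"gripper":0.9},{"tx":0,"ty":0,"tz":0.003,"spin":0,"gripper":0.9},{"tx":0,"ty":0,"tz":0,"spin":0,"gripper":0.9}])

```text
time_s: 8.4
position: [417.6, -212.6, 8.7]
orientation: [[0.924, -0.383, 0.001], [-0.383, -0.924, -0.001], [0.001, 0.0, -1.0]]
force: [-0.1, -0.5, -1.3]
grip_width: 25.6
```

```bash
python3 - <<'E'
s=open('h.py').read().replace("c=imaging.get_calibration(cam);","c=CAL(cam);").replace("def ray","import functools\nCAL=functools.lru_cache(None)(imaging.get_calibration)\ndef ray",1)
open('h.py','w').write(s)
E
python3 - <<'E'
from h import *
s=sensors.get_state(); print(np.round(s['position'],1),s['grip_width'],np.round(s['force'],1),s['time_s'])
save('wrist','w5'); marks('wrist',dict(gouge_small_handle=11,gouge_wide_handle=11),s)
axis('wrist','gouge_wide',8,s);axis('wrist','gouge_small',12,s)
E
```

```text
[ 417.6 -212.6    8.7] 25.592870184009108 [-0.1 -0.5 -1.3] 8.4
wrist gouge_small_handle 0.86 [261.2 233.1] [ 412.5 -212.6   11. ]
wrist gouge_wide_handle 0.71 [352.8 192. ] [ 416.2 -275.8   11. ]
wrist gouge_wide conf 0.96 n 8309 rect c [ 450. -295.] size [ 30. 134.] ang -22.6 ends [[388.0, -269.0], [512.0, -321.0]]
wrist gouge_small conf 0.55 n 9221 rect c [ 445. -223.] size [ 27. 197.] ang -23.0 ends [[353.0, -186.0], [535.0, -263.0]]
```

>>> carry_out(plan=[{"tx":0,"ty":0,"tz":0.002,"spin":0,"gripper":0.9},{"tx":0,"ty":0,"tz":0.002,"spin":0,"gripper":0.9},{"tx":0,"ty":0,"tz":0,"spin":0,"gripper":0.9}])

```text
time_s: 8.9
position: [417.1, -212.4, 3.9]
orientation: [[0.924, -0.383, -0.0], [-0.383, -0.924, 0.0], [-0.0, 0.0, -1.0]]
force: [0.2, 0.1, -1.2]
grip_width: 25.7
```

>>> carry_out(plan=[{"tx":0,"ty":0,"tz":0.001,"spin":0,"gripper":0.9},{"tx":0,"ty":0,"tz":0.0005,"spin":0,"gripper":0.9},{"tx":0,"ty":0,"tz":0,"spin":0,"gripper":0.9}])

```text
time_s: 9.15
position: [417.0, -212.4, 2.6]
orientation: [[0.924, -0.383, -0.0], [-0.383, -0.924, 0.0], [-0.0, 0.0, -1.0]]
force: [0.2, 0.4, -0.5]
grip_width: 26.0
```

>>> carry_out(plan=[{"tx":0,"ty":0,"tz":0,"spin":0,"gripper":0.6},{"tx":0,"ty":0,"tz":0,"spin":0,"gripper":0.57},{"tx":0,"ty":0,"tz":0,"spin":0,"gripper":0.57},{"tx":0,"ty":0,"tz":0,"spin":0,"gripper":0.57},{"tx":0,"ty":0,"tz":0,"spin":0,"gripper":0.57}])

```text
time_s: 9.57
position: [417.2, -212.5, 2.8]
orientation: [[0.924, -0.383, 0.0], [-0.383, -0.924, -0.0], [0.0, 0.0, -1.0]]
force: [0.5, -0.1, 0.3]
grip_width: 40.2
```

>>> carry_out(plan=[{"tx":0,"ty":0,"tz":-0.01,"spin":0,"gripper":0.57},{"tx":0,"ty":0,"tz":-0.02,"spin":0,"gripper":0.57},{"tx":0,"ty":0,"tz":-0.035,"spin":0,"gripper":0.57},{"tx":0,"ty":0,"tz":-0.041,"spin":0,"gripper":0.4},{"tx":0,"ty":0,"tz":-0.041,"spin":0,"gripper":0.2}])

```text
time_s: 9.98
position: [416.1, -212.1, 151.6]
orientation: [[0.924, -0.384, -0.001], [-0.384, -0.924, 0.001], [-0.002, -0.0, -1.0]]
force: [0.6, 0.5, 0.3]
grip_width: 49.2
```

>>> carry_out(plan=[{"tx":0,"ty":0,"tz":-0.041,"spin":0,"gripper":0},{"tx":0,"ty":0,"tz":-0.041,"spin":0,"gripper":0},{"tx":0,"ty":0,"tz":-0.041,"spin":0,"gripper":0},{"tx":0,"ty":0,"tz":-0.041,"spin":0,"gripper":0},{"tx":0,"ty":0,"tz":-0.03,"spin":0,"gripper":0}])

```text
time_s: 10.4
position: [416.5, -212.6, 348.1]
orientation: [[0.923, -0.384, 0.003], [-0.384, -0.923, -0.001], [0.003, -0.001, -1.0]]
force: [0.9, -0.7, -0.1]
grip_width: 82.1
```

```bash
python3 - <<'E'
from h import *
s=sensors.get_state(); print(np.round(s['position'],1),s['grip_width'],np.round(s['force'],1),s['time_s'])
save('wrist','w6'); marks('wrist',dict(gouge_small_handle=11,gouge_wide_handle=11,fixed_jaw=133,moving_jaw=133),s)
axis('wrist','gouge_wide',8,s);axis('wrist','gouge_small',8,s)
go(450,-48,330,0)
E
```

```text
[ 416.5 -212.6  348.1] 82.11782568209615 [ 0.9 -0.7 -0.1] 10.4
wrist gouge_small_handle 0.73 [262.7 153. ] [ 416.4 -220.7   11. ]
wrist gouge_small_handle 0.25 [ 19.9 136.1] [613.8 173.9  11. ]
wrist gouge_wide_handle 0.92 [292.6 141.9] [ 414.1 -278.6   11. ]
wrist gouge_wide_handle 0.64 [263.4 154.2] [ 413.8 -221.    11. ]
wrist fixed_jaw none
wrist moving_jaw 0.95 [145.7 178.4] [462.4 -57.2 133. ]
wrist gouge_wide conf 0.74 n 1269 rect c [ 458. -295.] size [ 26. 211.] ang -23.1 ends [[361.0, -255.0], [555.0, -338.0]]
wrist gouge_small conf 0.95 n 1204 rect c [ 457. -232.] size [ 24. 211.] ang -23.2 ends [[361.0, -189.0], [555.0, -272.0]]
pos [ 416.2 -212.   342.6] yaw -112.5 -> shift [-0.0316 -0.1645  0.0126] spin 67.5
```

View pics/w6.png

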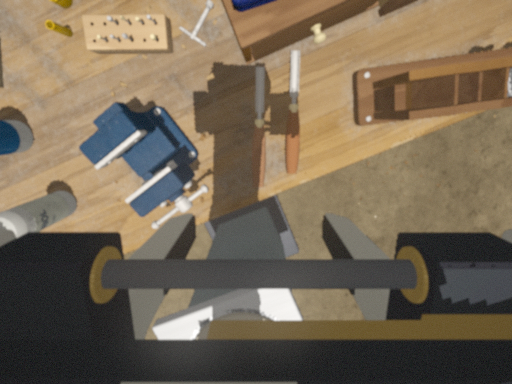

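The two gouges lie parallel at px (262, 65–185) and (293, 50–170), about 60 mm apart, and the small one is clear of the vice. Next I'll go over the vice to measure the empty mouth.

>>> carry_out(plan=[{"tx":-0.005,"ty":-0.03,"tz":0,"spin":0,"gripper":0},{"tx":-0.007,"ty":-0.035,"tz":0,"spin":0,"gripper":0},{"tx":-0.007,"ty":-0.035,"tz":0,"spin":0,"gripper":0},{"tx":-0.007,"ty":-0.035,"tz":0,"spin":0,"gripper":0},{"tx":-0.005,"ty":-0.03,"tz":0,"spin":0,"gripper":0}])

```text
time_s: 11.17
position: [451.1, -45.9, 342.4]
orientation: [[0.924, -0.383, -0.003], [-0.383, -0.924, 0.0], [-0.003, 0.001, -1.0]]
force: [0.1, -0.2, -0.6]
grip_width: 92.6
```

>>> carry_out(plan=[{"tx":0,"ty":0,"tz":0.02,"spin":-7,"gripper":0},{"tx":0,"ty":0,"tz":0.02,"spin":-7,"gripper":0},{"tx":0,"ty":0,"tz":0.01,"spin":-7,"gripper":0},{"tx":0,"ty":0,"tz":0,"spin":-7,"gripper":0},{"tx":0,"ty":0,"tz":0,"spin":-7,"gripper":0}])

```text
time_s: 11.58
position: [450.5, -48.1, 291.5]
orientation: [[0.975, 0.222, -0.005], [0.222, -0.975, -0.0], [-0.005, -0.001, -1.0]]
force: [0.2, 0.4, 0.3]
grip_width: 93.1
```

>>> carry_out(plan=[{"tx":0,"ty":0,"tz":0,"spin":0,"gripper":0},{"tx":0,"ty":0,"tz":0,"spin":0,"gripper":0}])

```text
time_s: 11.75
position: [451.2, -48.3, 292.7]
orientation: [[0.977, 0.212, -0.002], [0.212, -0.977, -0.0], [-0.002, -0.0, -1.0]]
force: [0.0, -0.4, -0.3]
grip_width: 93.0
```

```bash
python3 - <<'E'
from h import *
s=sensors.get_state(); print(np.round(s['position'],1),np.round(s['orientation'],3).tolist(),np.round(s['joint_positions'],2),s['time_s'])
im=save('wrist','w7'); marks('wrist',dict(fixed_jaw=133,moving_jaw=133,bench_vice=0),s)
cv2.imwrite('pics/w7c.png',cv2.resize(cv2.cvtColor(im[20:260,130:390],cv2.COLOR_RGB2BGR),(650,600),interpolation=3))
imaging.snapshot('top'); marks('top',dict(fixed_jaw=133,moving_jaw=133,blank_mid=22.5))
imaging.snapshot('scene'); marks('scene',dict(fixed_jaw=133,moving_jaw=133,blank_mid=22.5))
go(488,320,280,-78)
E
```

```text
[451.2 -48.3 292.7] [[0.977, 0.212, -0.002], [0.212, -0.977, -0.0], [-0.002, -0.0, -1.0]] [-0.07  0.18  0.06  2.1  -0.01  0.86 -1.36] 11.75
wrist fixed_jaw 0.73 [263.7 124.6] [509.3 -41.7 133. ]
wrist moving_jaw 0.56 [263.4 171.2] [455.4 -53.2 133. ]
wrist moving_jaw 0.19 [130.3  14.3] [590.5 120.4 133. ]
wrist bench_vice 0.79 [262.3 121.1] [510.1 -41.5   0. ]
wrist bench_vice 0.66 [22.9 87.6] [480.6 339.6   0. ]
top fixed_jaw none
top moving_jaw 0.67 [351.9 208. ] [ 455.  -257.1  133. ]
top blank_mid 0.73 [138.8 202.5] [491.6 320.5  22.5]
scene fixed_jaw 0.73 [264.7 167.2] [531.6 -66.6 133. ]
scene moving_jaw 0.94 [285.4 175.9] [459.9 -62.6 133. ]
scene blank_mid 0.74 [157.4 284.2] [484.8 327.4  22.5]
scene blank_mid 0.29 [171.8 233.1] [604.1 197.4  22.5]
pos [451.7 -48.1 293.8] yaw -77.5 -> shift [ 0.1148 -0.3516  0.0138] spin 0.5
```

View pics/w7c.png

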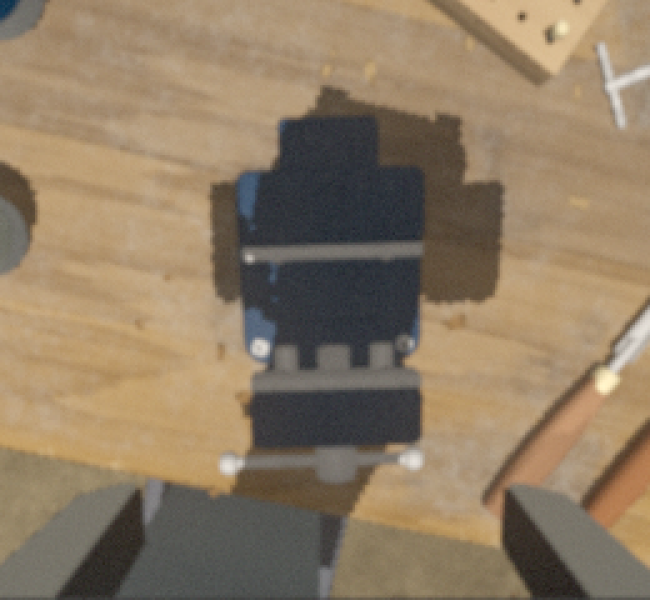

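The crop shows the empty mouth between the grey plates. The fixed plate's strip is at rows ~245–261 (columns 246–424) and the moving one's at rows ~371–389 (columns 252–421). I'll convert these edges to world positions.

```bash
cat > cv.py <<'E'
from h import *
st=dict(position=[451.2,-48.3,292.7],orientation=[[.977,.212,-.002],[.212,-.977,0],[-.002,0,-1]])
im=cv2.imread('pics/w7.png'); g=cv2.cvtColor(im,cv2.COLOR_BGR2GRAY).astype(float)
print('cam at',np.round(ray('wrist',(256,192),st)[0]),'axis',np.round(ray('wrist',(256,192),st)[1],2))
def edges(r0,r1):
    for c in(238,250,285,295):
        print(c,[int(v) for v in g[r0:r1,c-1:c+2].mean(1)])
print('rows 114..128'); edges(114,128)
print('rows 162..180'); edges(162,180)
f=lambda c,r:np.array([130+c/2.5-.3,20+r/2.5-.3])
for n,c,r in[('fix up L',247,249),('fix up R',422,242),('fix lo L',247,262),('fix lo R',422,255),('mov up L',252,374),('mov up R',420,370),('mov lo L',252,390),('mov lo R',420,387),('mov back L',256,447),('mov back R',420,442)]:
    print(n,np.round(onz('wrist',f(c,r),133,st),1))
E
python3 cv.py
```

```text
cam at [519. -34. 459.] axis [-0.27 -0.05 -0.96]
rows 114..128
238 [54, 51, 48, 56, 80, 103, 115, 117, 118, 112, 100, 82, 73, 68]
250 [50, 50, 50, 63, 89, 107, 116, 117, 112, 99, 75, 57, 53, 51]
285 [45, 46, 66, 91, 111, 113, 115, 114, 108, 90, 70, 53, 49, 49]
295 [44, 50, 71, 99, 113, 114, 115, 105, 87, 64, 53, 52, 49, 48]
rows 162..180
238 [92, 84, 82, 81, 75, 79, 91, 102, 107, 114, 117, 119, 118, 111, 91, 70, 58, 58]
250 [63, 64, 64, 61, 67, 77, 95, 105, 109, 113, 118, 121, 120, 110, 84, 64, 55, 56]
285 [111, 112, 112, 110, 104, 100, 107, 112, 116, 119, 119, 118, 109, 86, 61, 55, 55, 56]
295 [154, 162, 166, 163, 150, 130, 116, 110, 116, 119, 118, 116, 102, 80, 60, 59, 60, 58]
fix up L [506.5  -0.6 133. ]
fix up R [526.6 -78.8 133. ]
fix lo L [500.8  -1.7 133. ]
fix lo R [521.  -80.3 133. ]
mov up L [449.3 -13.8 133. ]
mov up R [468.4 -92.7 133. ]
mov lo L [441.5 -15.2 133. ]
mov lo R [460.2 -94.8 133. ]
mov back L [413.4 -22.6 133. ]
mov back R [ 433.2 -101.7  133. ]
```

>>> carry_out(plan=[{"tx":0.008,"ty":-0.025,"tz":0,"spin":0,"gripper":0},{"tx":0.011,"ty":-0.035,"tz":0,"spin":0,"gripper":0},{"tx":0.012,"ty":-0.037,"tz":0,"spin":0,"gripper":0},{"tx":0.012,"ty":-0.037,"tz":0,"spin":0,"gripper":0},{"tx":0.012,"ty":-0.037,"tz":0,"spin":0,"gripper":0}])

```text
time_s: 12.77
position: [468.4, 132.3, 293.9]
orientation: [[0.977, 0.215, 0.0], [0.215, -0.977, 0.0], [0.0, -0.0, -1.0]]
force: [0.8, -0.9, -0.1]
grip_width: 93.1
```

>>> carry_out(plan=[{"tx":0.012,"ty":-0.037,"tz":0,"spin":0,"gripper":0},{"tx":0.012,"ty":-0.037,"tz":0,"spin":0,"gripper":0},{"tx":0.012,"ty":-0.037,"tz":0,"spin":0,"gripper":0},{"tx":0.01,"ty":-0.033,"tz":0,"spin":0,"gripper":0},{"tx":0.008,"ty":-0.025,"tz":0,"spin":0,"gripper":0}])

```text
time_s: 13.18
position: [484.3, 310.9, 293.6]
orientation: [[0.976, 0.218, -0.0], [0.218, -0.976, 0.001], [0.0, -0.001, -1.0]]
force: [-0.1, 0.1, 0.0]
grip_width: 93.4
```

>>> carry_out(plan=[{"tx":0,"ty":0,"tz":0,"spin":0,"gripper":0},{"tx":0,"ty":0,"tz":0,"spin":0,"gripper":0}])

```text
time_s: 13.35
position: [484.3, 308.7, 293.1]
orientation: [[0.976, 0.218, -0.001], [0.218, -0.976, -0.0], [-0.001, 0.0, -1.0]]
force: [0.4, 0.6, 0.6]
grip_width: 93.0
```

```bash
python3 - <<'E'
from h import *
s=sensors.get_state(); print(np.round(s['position'],1),np.round(s['orientation'],3).tolist(),np.round(s['joint_positions'],2),s['time_s'])
save('wrist','w8'); marks('wrist',dict(blank_mid=22.5,blank=22.5,wax_bottle=0,glue_bottle=0),s); axis('wrist','blank',45,s); axis('wrist','blank',22,s)
E
```

```text
[484.3 308.7 293.1] [[0.976, 0.218, -0.001], [0.218, -0.976, -0.0], [-0.001, 0.0, -1.0]] [-0.6   0.34 -0.1   1.86  0.04  0.94 -2.06] 13.35
wrist blank_mid 0.69 [252.1 161. ] [479.6 318.5  22.5]
wrist blank 0.88 [238.  156.1] [482.4 342.2  22.5]
wrist wax_bottle 0.58 [332.  180.2] [473.2 176.8  -0. ]
wrist wax_bottle 0.45 [461.3 188.2] [508.3 -46.2   0. ]
wrist glue_bottle 0.64 [353.4  93.9] [616.2 183.7   0. ]
wrist blank conf 0.62 n 1714 rect c [487. 321.] size [110.  36.] ang 11.6 ends [[433.0, 310.0], [541.0, 332.0]]
wrist blank conf 0.62 n 1714 rect c [484. 321.] size [116.  38.] ang 11.6 ends [[427.0, 309.0], [540.0, 332.0]]
```

View pics/w8.png

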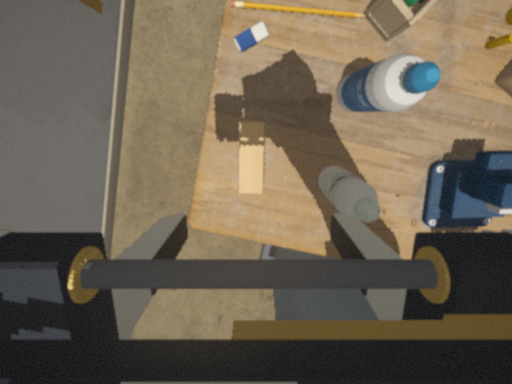

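The blank is at px (238–265, 122–193) and the wax bottle's base is near (330,180). The blank's centre is about (487,321) at 11.6°. I'll centre over it, descend and grip.

>>> carry_out(plan=[{"tx":0.0053,"ty":-0.0114,"tz":0.02,"spin":1,"gripper":0},{"tx":0,"ty":0,"tz":0.04,"spin":0,"gripper":0},{"tx":0,"ty":0,"tz":0.04,"spin":0,"gripper":0},{"tx":0,"ty":0,"tz":0.04,"spin":0,"gripper":0},{"tx":0,"ty":0,"tz":0.03,"spin":0,"gripper":0}])

```text
time_s: 14.12
position: [486.9, 318.5, 121.4]
orientation: [[0.98, 0.198, -0.001], [0.198, -0.98, -0.001], [-0.001, 0.001, -1.0]]
force: [0.4, 0.1, -0.4]
grip_width: 93.4
```

>>> carry_out(plan=[{"tx":0,"ty":0,"tz":0.03,"spin":0,"gripper":0},{"tx":0,"ty":0,"tz":0.03,"spin":0,"gripper":0},{"tx":0,"ty":0,"tz":0.02,"spin":0,"gripper":0},{"tx":0,"ty":0,"tz":0.012,"spin":0,"gripper":0},{"tx":0,"ty":0,"tz":0.006,"spin":0,"gripper":0}])

```text
time_s: 14.53
position: [487.1, 318.9, 24.2]
orientation: [[0.98, 0.198, -0.002], [0.198, -0.98, -0.001], [-0.002, 0.001, -1.0]]
force: [-0.8, -0.1, 0.1]
grip_width: 92.9
```

```bash
python3 - <<'E'
from h import *
s=sensors.get_state(); print(np.round(s['position'],1),np.round(s['force'],1),s['time_s'])
save('wrist','w9'); axis('wrist','blank',45,s); marks('wrist',dict(blank_mid=22.5),s)
go(487,321,25,-78.4)
E
```

```text
[487.1 318.9  24.2] [-0.8 -0.1  0.1] 14.5333
wrist blank conf 0.81 n 9764 rect c [489. 322.] size [112.  38.] ang 10.9 ends [[433.0, 311.0], [544.0, 333.0]]
wrist blank_mid 0.69 [257.4 225.1] [486.1 319.6  22.5]
pos [487.9 319.6  26.2] yaw -78.6 -> shift [-0.0006 -0.0015  0.0012] spin -0.2
```

>>> carry_out(plan=[{"tx":0,"ty":0,"tz":0.001,"spin":0,"gripper":0.9},{"tx":0,"ty":0,"tz":0,"spin":0,"gripper":0.9},{"tx":0,"ty":0,"tz":0,"spin":0,"gripper":0.9},{"tx":0,"ty":0,"tz":0,"spin":0,"gripper":0.9},{"tx":0,"ty":0,"tz":0,"spin":0,"gripper":0.9}], newtons=30)

```text
time_s: 15.1
position: [487.7, 319.8, 25.2]
orientation: [[0.98, 0.199, 0.001], [0.199, -0.98, 0.0], [0.001, -0.0, -1.0]]
force: [-0.1, 0.0, -0.1]
grip_width: 64.5
```

>>> carry_out(plan=[{"tx":0,"ty":0,"tz":0,"spin":0,"gripper":0.9},{"tx":0,"ty":0,"tz":0,"spin":0,"gripper":0.9},{"tx":0,"ty":0,"tz":0,"spin":0,"gripper":0.9},{"tx":0,"ty":0,"tz":0,"spin":0,"gripper":0.9},{"tx":0,"ty":0,"tz":0,"spin":0,"gripper":0.9}])

```text
time_s: 15.52
position: [487.5, 319.8, 24.7]
orientation: [[0.98, 0.199, 0.0], [0.199, -0.98, 0.0], [0.0, -0.0, -1.0]]
force: [-0.4, 0.7, 1.0]
grip_width: 38.0
```

>>> carry_out(plan=[{"tx":0,"ty":0,"tz":-0.01,"spin":0,"gripper":0.9},{"tx":0,"ty":0,"tz":-0.02,"spin":0,"gripper":0.9},{"tx":0,"ty":0,"tz":-0.03,"spin":0,"gripper":0.9},{"tx":0,"ty":0,"tz":-0.035,"spin":0,"gripper":0.9},{"tx":0,"ty":0,"tz":-0.035,"spin":0,"gripper":0.9}])

```text
time_s: 15.93
position: [486.9, 319.1, 156.2]
orientation: [[0.98, 0.199, -0.001], [0.199, -0.98, -0.001], [-0.001, 0.001, -1.0]]
force: [-0.1, 0.3, -1.7]
grip_width: 37.7
```

```bash
python3 - <<'E'
from h import *
s=sensors.get_state(); print(np.round(s['position'],1),s['grip_width'],np.round(s['force'],1),s['time_s'])
imaging.snapshot('wrist'); marks('wrist',dict(blank_mid=s['position'][2]-2),s); axis('wrist','blank',s['position'][2]+20,s)
go(484,-47,290,14)
E
```

```text
[486.9 319.1 156.2] 37.740087152679884 [-0.1  0.3 -1.7] 15.9333
wrist blank_mid 0.64 [258.3 226.2] [485.1 319.  154.2]
wrist blank conf 0.68 n 9806 rect c [488. 319.] size [113.  37.] ang 11.4 ends [[432.0, 308.0], [543.0, 330.0]]
pos [488.7 320.3 157.9] yaw -78.6 -> shift [-0.0768  0.3588 -0.1333] spin 87.4
```

Held at 37.7 mm, and the blank came up level. I'll lift to 290, carry it over the bottles, then turn it −92.6°. The other way would exceed joint 7's range.

>>> carry_out(plan=[{"tx":0,"ty":0,"tz":-0.035,"spin":0,"gripper":0.9},{"tx":0,"ty":0,"tz":-0.035,"spin":0,"gripper":0.9},{"tx":0,"ty":0,"tz":-0.035,"spin":0,"gripper":0.9},{"tx":-0.002,"ty":0.009,"tz":-0.028,"spin":0,"gripper":0.9},{"tx":-0.005,"ty":0.025,"tz":0,"spin":0,"gripper":0.9}])

```text
time_s: 16.5
position: [488.4, 289.1, 292.1]
orientation: [[0.979, 0.203, 0.005], [0.203, -0.979, 0.006], [0.006, -0.005, -1.0]]
force: [1.4, 0.2, -1.9]
grip_width: 38.0
```

>>> carry_out(plan=[{"tx":-0.007,"ty":0.035,"tz":0,"spin":0,"gripper":0.9},{"tx":-0.008,"ty":0.035,"tz":0,"spin":0,"gripper":0.9},{"tx":-0.008,"ty":0.035,"tz":0,"spin":0,"gripper":0.9},{"tx":-0.008,"ty":0.035,"tz":0,"spin":0,"gripper":0.9},{"tx":-0.008,"ty":0.035,"tz":0,"spin":0,"gripper":0.9}])

```text
time_s: 16.92
position: [482.8, 103.7, 286.7]
orientation: [[0.98, 0.199, -0.002], [0.199, -0.98, -0.001], [-0.002, 0.0, -1.0]]
force: [1.0, 0.1, -1.1]
grip_width: 38.0
```

>>> carry_out(plan=[{"tx":-0.008,"ty":0.035,"tz":0,"spin":0,"gripper":0.9},{"tx":-0.008,"ty":0.035,"tz":0,"spin":0,"gripper":0.9},{"tx":-0.007,"ty":0.035,"tz":0,"spin":0,"gripper":0.9},{"tx":-0.006,"ty":0.03,"tz":0,"spin":0,"gripper":0.9},{"tx":-0.002,"ty":0.015,"tz":0,"spin":0,"gripper":0.9}])

```text
time_s: 17.33
position: [481.9, -51.7, 286.7]
orientation: [[0.981, 0.195, -0.002], [0.195, -0.981, -0.001], [-0.003, 0.001, -1.0]]
force: [0.3, -0.1, -1.7]
grip_width: 37.9
```

>>> carry_out(plan=[{"tx":0,"ty":0,"tz":0,"spin":-5,"gripper":0.9},{"tx":0,"ty":0,"tz":0,"spin":-7,"gripper":0.9},{"tx":0,"ty":0,"tz":0,"spin":-7,"gripper":0.9},{"tx":0,"ty":0,"tz":0,"spin":-7,"gripper":0.9},{"tx":0,"ty":0,"tz":0,"spin":-7,"gripper":0.9}])

```text
time_s: 17.75
position: [482.5, -47.6, 286.6]
orientation: [[0.71, 0.705, -0.003], [0.705, -0.71, -0.0], [-0.002, -0.002, -1.0]]
force: [0.2, 0.4, -1.6]
grip_width: 37.7
```

>>> carry_out(plan=[{"tx":0,"ty":0,"tz":0,"spin":-7,"gripper":0.9},{"tx":0,"ty":0,"tz":0,"spin":-7,"gripper":0.9},{"tx":0,"ty":0,"tz":0,"spin":-7,"gripper":0.9},{"tx":0,"ty":0,"tz":0,"spin":-7,"gripper":0.9},{"tx":0,"ty":0,"tz":0,"spin":-7,"gripper":0.9}])

```text
time_s: 18.17
position: [482.5, -47.5, 286.5]
orientation: [[0.177, 0.984, -0.003], [0.984, -0.177, 0.0], [-0.0, -0.002, -1.0]]
force: [0.1, -0.5, -1.3]
grip_width: 37.9
```

>>> carry_out(plan=[{"tx":0,"ty":0,"tz":0,"spin":-7,"gripper":0.9},{"tx":0,"ty":0,"tz":0,"spin":-7,"gripper":0.9},{"tx":0,"ty":0,"tz":0,"spin":-7,"gripper":0.9},{"tx":0,"ty":0,"tz":0,"spin":-3.6,"gripper":0.9},{"tx":0,"ty":0,"tz":0,"spin":0,"gripper":0.9}])

```text
time_s: 18.58
position: [482.5, -47.7, 286.6]
orientation: [[-0.246, 0.969, -0.002], [0.969, 0.246, 0.0], [0.001, -0.002, -1.0]]
force: [-0.1, 0.0, -1.3]
grip_width: 37.5
```

```bash
python3 - <<'E'
from h import *
s=sensors.get_state(); print(np.round(s['position'],1),np.round(s['orientation'],3).tolist(),s['grip_width'],np.round(s['force'],1),np.round(s['joint_positions'],2),s['time_s'])
save('wrist','w10'); marks('wrist',dict(blank_mid=s['position'][2]-2,fixed_jaw=133,moving_jaw=133),s); axis('wrist','blank',s['position'][2]+20,s)
go(484,-47,170,14)
E
```

```text
[482.5 -47.7 286.6] [[-0.246, 0.969, -0.002], [0.969, 0.246, 0.0], [0.001, -0.002, -1.0]] 37.47298012712353 [-0.1  0.  -1.3] [ 0.2   0.24 -0.27  2.04  0.08  0.88  0.13] 18.5833
wrist blank_mid 0.88 [258.5 228.3] [482.5 -50.4 284.6]
wrist fixed_jaw 0.68 [285.4 173.3] [511.8 -37.3 133. ]
wrist moving_jaw 0.91 [238.1 174.1] [457.4 -52.1 133. ]
pos [483.2 -47.5 287.4] yaw 14.0 -> shift [0.0003 0.001  0.1174] spin -0.0
```

View pics/w10.png

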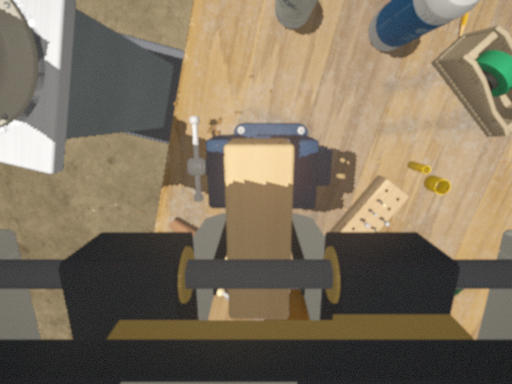

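The blank is held straight at px (222–297, 138–318), over the vice. The nets' jaw points put the mouth centre at about (484.5,-45.5) and the angle fits. I'll lower it to just above the mouth and check.

>>> carry_out(plan=[{"tx":0.002,"ty":0.0015,"tz":0.02,"spin":0,"gripper":0.9},{"tx":0,"ty":0,"tz":0.03,"spin":0,"gripper":0.9},{"tx":0,"ty":0,"tz":0.03,"spin":0,"gripper":0.9},{"tx":0,"ty":0,"tz":0.025,"spin":0,"gripper":0.9},{"tx":0,"ty":0,"tz":0.014,"spin":0,"gripper":0.9}])

```text
time_s: 19.25
position: [483.2, -45.1, 166.3]
orientation: [[-0.242, 0.97, -0.003], [0.97, 0.242, 0.0], [0.001, -0.003, -1.0]]
force: [0.1, 0.0, -1.7]
grip_width: 37.6
```

>>> carry_out(plan=[{"tx":0,"ty":0,"tz":0,"spin":0,"gripper":0.9},{"tx":0,"ty":0,"tz":0,"spin":0,"gripper":0.9}])

```text
time_s: 19.42
position: [484.1, -45.0, 168.4]
orientation: [[-0.243, 0.97, -0.002], [0.97, 0.243, 0.0], [0.0, -0.002, -1.0]]
force: [0.7, 0.1, -0.7]
grip_width: 38.0
```

```bash
python3 - <<'E'
from h import *
s=sensors.get_state(); print(np.round(s['position'],1),np.round(s['orientation'],3).tolist(),s['grip_width'],np.round(s['force'],1),s['time_s'])
a=save('wrist','w11'); marks('wrist',dict(blank_mid=s['position'][2]-2,fixed_jaw=133,moving_jaw=133),s); axis('wrist','blank',s['position'][2]+20,s)
b=save('scene','s11'); marks('scene',dict(blank_mid=s['position'][2]-2,fixed_jaw=133,moving_jaw=133))
c=save('top','t11')
f=lambda i,w,h:cv2.resize(i,(w,h),interpolation=3)
o=np.zeros((600,800,3),np.uint8); o[:300,:400]=f(a[80:260,140:380],400,300); o[:300,400:]=f(b[110:230,210:370],400,300); o[300:,:400]=f(c[150:240,210:330],400,300)
cv2.imwrite('pics/v11.png',o[:,:,::-1])
E
```

```text
[484.1 -45.  168.4] [[-0.243, 0.97, -0.002], [0.97, 0.243, 0.0], [0.0, -0.002, -1.0]] 37.992489285473226 [ 0.7  0.1 -0.7] 19.4167
wrist blank_mid none
wrist fixed_jaw 0.72 [293.4 210.3] [510.2 -40.4 133. ]
wrist moving_jaw 0.97 [223.2 208.4] [456.8 -52.1 133. ]
wrist blank conf 0.77 n 9727 rect c [483. -43.] size [ 38. 112.] ang -76.1 ends [[469.0, 11.0], [496.0, -98.0]]
scene blank_mid 0.98 [272.6 160.5] [498.2 -55.9 166.4]
scene fixed_jaw 0.62 [266.  169.3] [520.8 -58.9 133. ]
scene moving_jaw 0.86 [279.3 177.4] [466.2 -45.1 133. ]
```

View pics/v11.png

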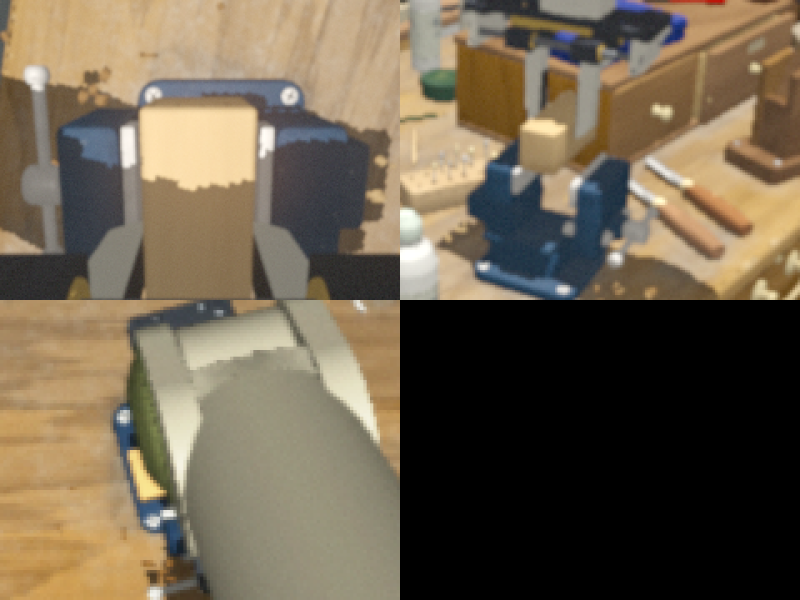

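The wrist crop shows the blank at columns 139–257, symmetric between the inner plate edges at about 136 and 258. The scene crop shows it level above the mouth, so I'll lower it slowly.

>>> carry_out(plan=[{"tx":0,"ty":0,"tz":0.008,"spin":0,"gripper":0.9},{"tx":0,"ty":0,"tz":0.008,"spin":0,"gripper":0.9},{"tx":0,"ty":0,"tz":0.006,"spin":0,"gripper":0.9},{"tx":0,"ty":0,"tz":0.003,"spin":0,"gripper":0.9},{"tx":0,"ty":0,"tz":0,"spin":0,"gripper":0.9}])

```text
time_s: 20.33
position: [483.7, -45.1, 142.5]
orientation: [[-0.243, 0.97, -0.002], [0.97, 0.243, 0.0], [0.001, -0.002, -1.0]]
force: [-0.5, 0.2, -1.4]
grip_width: 37.5
```

>>> carry_out(plan=[{"tx":0,"ty":0,"tz":0,"spin":0,"gripper":0.9},{"tx":0,"ty":0,"tz":0,"spin":0,"gripper":0.9},{"tx":0,"ty":0,"tz":0,"spin":0,"gripper":0.9}])

```text
time_s: 20.58
position: [484.5, -45.2, 143.9]
orientation: [[-0.243, 0.97, 0.0], [0.97, 0.243, -0.0], [-0.0, 0.0, -1.0]]
force: [0.0, -0.4, -1.8]
grip_width: 37.5
```

```bash
python3 - <<'E'
from h import *
s=sensors.get_state(); print(np.round(s['position'],1),np.round(s['orientation'],3).tolist(),s['grip_width'],np.round(s['force'],1),np.round(s['torque'],2),s['time_s'])
a=save('wrist','w12'); marks('wrist',dict(blank_mid=s['position'][2]-2,fixed_jaw=133,moving_jaw=133),s); axis('wrist','blank',s['position'][2]+20,s)
b=save('scene','s12'); marks('scene',dict(blank_mid=s['position'][2]-2,fixed_jaw=133,moving_jaw=133,gouge_small_handle=11,gouge_wide_handle=11))
f=lambda i,w,h:cv2.resize(i,(w,h),interpolation=3)
o=np.zeros((600,800,3),np.uint8); o[:,:400]=0; o[:400,:400]=f(a[90:240,180:330],400,400); o[:400,400:]=f(b[130:220,230:320],400,400)
cv2.imwrite('pics/v12.png',o[:400,:,::-1])
E
```

```text
[484.5 -45.2 143.9] [[-0.243, 0.97, 0.0], [0.97, 0.243, -0.0], [-0.0, 0.0, -1.0]] 37.48642921253865 [ 0.  -0.4 -1.8] [-0.   -0.05 -0.06] 20.5833
wrist blank_mid 0.82 [261.4 226.6] [486.  -46.2 141.9]
wrist fixed_jaw 0.65 [232.3 222.9] [466.8 -52.1 133. ]
wrist fixed_jaw 0.6 [299.3 221.6] [511.5 -39.9 133. ]
wrist moving_jaw 0.69 [220.8 217.5] [458.2 -50.1 133. ]
wrist moving_jaw 0.68 [206.4 306.1] [ 462.5 -122.4  133. ]
wrist blank conf 0.56 n 9955 rect c [483. -44.] size [ 39. 113.] ang -76.1 ends [[470.0, 11.0], [497.0, -99.0]]
scene blank_mid 0.74 [270.9 170.1] [497.1 -49.2 141.9]
scene fixed_jaw 0.93 [266.8 168.2] [523.5 -65.6 133. ]
scene moving_jaw 0.93 [284.8 176. ] [460.7 -61.  133. ]
scene gouge_small_handle 0.89 [325.6 201.2] [ 415.2 -212.1   11. ]
scene gouge_wide_handle 0.72 [336.1 194.4] [ 412.9 -269.2   11. ]
scene gouge_wide_handle 0.44 [285.7 172.4] [ 614.9 -287.    11. ]
```

View pics/v12.png

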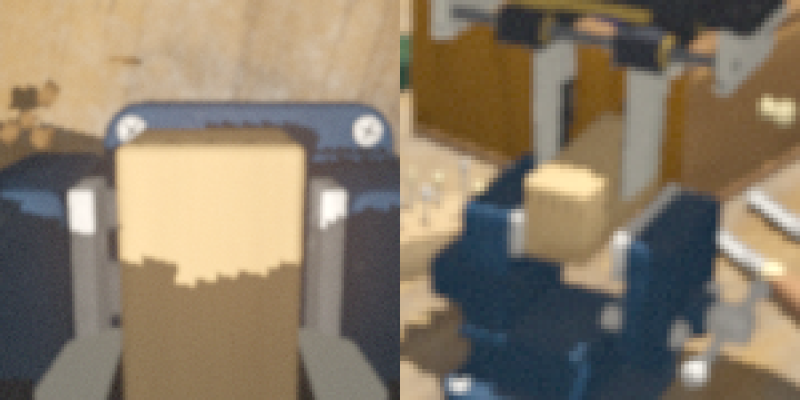

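The wrist crop shows daylight on both sides. The plates' inner edges are at 97 and 320 and the blank at 117–305, which is within about 1 mm of centre once corrected for height. The scene crop shows the blank level and dipping between the jaws. I'm handing in.

```bash
python3 - <<'E'
from rig import env,sensors
import numpy as np
s=sensors.get_state(); print(np.abs(s['dq']).max(),s['grip_width'],s['time_s']); print(env.hand_in())
E
```

```text
0.0018560347292357754 37.96369780430869 21.1333
the job is handed in; nothing more can be done
None
```

I laid the gouge on the bench beside its mate, then carried the blank over the bottles and handed in at 21 s with it held in the vice mouth. No verdict came back, so the figures below are my own checks.

- **Gouge:** it lies parallel to the other one, with both axes at about -23°. The handles are about 60 mm apart, and it is clear of the vice.
- **Blank position:** it is level and within about 1 mm of the middle of the mouth, with roughly 8 mm of daylight on each side. Its axis is at -76.1°, against about -76° for the jaws.
- **Blank height and stillness:** its underside is about 14 mm below the jaw tops, held at 38 mm finger opening with joint speeds near zero. The force reading at the end was only about the blank's weight.
- **Disagreement:** the scene camera's points for the vice and the blank came out about 5–15 mm different from the wrist camera's. I relied on the wrist pictures, which showed the gaps directly.
- **Not measured at the end:** I did not re-measure the bottles, the jaw or the other gouge as a final check. The late estimates of the jaw and the other gouge that I had were within a few millimetres to about 12 mm of the first ones, which is within the camera scatter. I carried the blank well above the bottles.
- **Rejected commands:** my first two move commands were refused for missing keys and moved nothing. One measuring script crashed, and I fixed it before it mattered.

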